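# Stir the drying beads at the phone repair bench

### The job

Lift the wooden-handled stirrer out of the tool rack, lower its rod to just above the floor of the dish of drying beads, and stir the beads round in two or more full, wide circles (rod a little more than half-way out from the middle to the wall), either way round, so that they get well shifted about. Then hang the stirrer back upright in the rack hole it came from and let go; all the beads must stay in the dish.

Things in the scene. Friction and masses are not known exactly. Their poses are not given: they have to be found in the camera images.
- stirrer_grip (a point): centre of the stirrer's handle: plain straight round wood, 22 mm across, 65 mm tall, flat top, on the tool's axis; z points up it. The stirrer (90 g, loose) hangs in one of a tool rack's three holes and is the tallest tool there. Under the handle: a round steel flange (46 mm across, 5 mm thick, resting on the rack), its top 32.5 mm below this point; then a plain round steel rod, 12 mm across
- stirrer_tip (a point): middle of the lower end of the stirrer's round steel rod (12 mm across, 95 mm long below the flange), on the tool's axis 132.5 mm below the handle's centre; z points up the tool. In the rack it hangs 10 mm above the table, so the stirrer must rise 105 mm or more to clear the rack, and 150 mm to pass over the other tools
- rack: fixed aluminium tool rack, origin on the table under its middle: a plate 70 mm (x) by 240 mm (y), 12 mm thick, top 105 mm above the table, on two end panels, open beneath. Holes 27 mm wide at y = -80, 0 and 80 mm. Besides the stirrer it holds a driver (waisted black handle) and a brush (knobbed wooden handle), handles about 40 mm tall on like flanges, tops 150 mm above the table: not used
- dish_floor (a point): centre of the inner floor, 4 mm above the table, of the round steel bead dish, fixed to the table: 138 mm wide at the rim, 42 mm high, inner floor 120 mm wide, walls 3 mm thick, slightly flared. It is the larger dish; the small empty steel dish (82 mm wide) beyond it is not used. z points up, x away from the robot, turned at most 25 degrees
- bead1_center (a point): centre of one of four equal brown clay drying beads: balls 22 mm across, 12 g, smooth, loose on the floor of the bead dish. At the start the four lie in a ring 26 to 38 mm from the middle of the dish, which is left free
- bead2_center (a point): centre of one of four equal brown clay drying beads: balls 22 mm across, 12 g, smooth, loose on the floor of the bead dish. At the start the four lie in a ring 26 to 38 mm from the middle of the dish, which is left free
- bead3_center (a point): centre of one of four equal brown clay drying beads: balls 22 mm across, 12 g, smooth, loose on the floor of the bead dish. At the start the four lie in a ring 26 to 38 mm from the middle of the dish, which is left free
- bead4_center (a point): centre of one of four equal brown clay drying beads: balls 22 mm across, 12 g, smooth, loose on the floor of the bead dish. At the start the four lie in a ring 26 to 38 mm from the middle of the dish, which is left free

How it is judged:
By the outcome, as a careful person would: the job done as asked, in the order asked, and still so for the second after the job is handed in, with the robot touching nothing.
It also fails if it takes over 72 s, if anything falls off the work surface, if the arm or the gripper's body presses on something with over 40 N, if the wrist force passes 120 N, or if a joint passes its speed limit or range.

### The arm

A 6-joint arm with a two-finger parallel gripper is mounted at the origin on the work surface. World frame = base frame: x ahead of the robot, y to its left, z up, the work surface at z = 0. Lengths are in mm, angles in rad, forces in N, time in s.
With the tool pointing down it reaches from about 375 to 975 mm from the base axis. Payload 3.8 kg.
Tool frame: the origin (TCP) lies between the finger pads; the fingertips stand 11 mm ahead of it and the grasp point (between the pads) lies 8 mm behind it (robot.finger_overhang is the distance from the TCP to the fingertips, in mm); z points along the fingers, y is the direction in which the jaws open and shut (so a half turn about z gives the same grasp; the last joint's range is limited). The gripper opens to 85 mm and grips with 20 to 120 N. Pads are 22 mm wide; open, the fingers measure 114 mm over their backs; the gripper's body (76 mm by 85 mm) begins 54 mm behind the grasp point. The pads swing forward as they close: fully open they stand 13 mm farther back than shut.
Start: joints at [-0.037, 0.264, 1.604, -0, 1.274, -0.037], TCP at [674.995, -0.002, 242.28] pointing down, gripper open.
Joint ranges: [-2.63, 2.63], [-0.94, 2.18], [0.31, 2.57], [-1.31, 4.45], [0, 2.66], [-2.55, 2.55]. Speed limits (rad/s): [2.57, 2.57, 3.14, 3.14, 3.14, 3.14].

### API

Orientations are given as a unit quaternion [x, y, z, w].
In Python, from rig import state, imaging, order, robot gives the robot as it stands.
- The arm moves only by the tool move_arm, never from a script. Its argument "moves" is one flat list of numbers, 7 for each row, row after row: the opening, from 0 (shut) to 1 (fully open), then the shift along the tool's x, y, z each as a share of 0.25 m, from -1 to 1, then the turn, a rotation vector about the tool's x, y, z each as a share of 1.5 rad, from -1 to 1. A call has 1 to 10 rows; each row is the pose to reach, as a shift and turn from the pose commanded when the call began, along the tool's axes at that moment; what a row does not reach only later rows make up. A row lasts 1/8 s, in which the tool goes at most 62.5 mm and 10.7 degrees, less where a joint would pass 70% of its speed; a pose out of reach is approached as far as the arm can. A call with a number of a shift or a turn outside -1 to 1 is refused whole. A call with a gripper value outside its range is refused whole. The fingers move at their own pace and stop on an object; the grip force is fixed at half the most. Time passes only in rows, so rows that repeat a pose let the fingers close. It gives the time, the measured TCP pose, the force and the opening at its end, in the units of the state.
- state(): the state, without advancing time (a new reading comes with each control period).
- imaging.capture(name): name is "scene" or "side" or "wrist"; returns a dict with "color" (480x640x3 uint8, red, green, blue), "fx", "fy", "cx", "cy" (pixels), "R" (3x3) and "t" (3): a world point X has camera coordinates R X + t. Camera axes: x right, y down, z forward; pixel columns grow to the right and rows downward; lengths in mm; the calibration is good to about 2 mm. A picture is of the moment at which its call begins. There is no depth.
- order.finish_job(): hands the job in, once; it reports no verdict.
The state is a dict: "time": time; "qpos": joint angles; "qd": joint speeds; "joint_torque": joint torques, N m; "tcp_pos": TCP position; "tcp_rot": TCP orientation; "contact_force": force on the tool from outside, world axes, zero at the start; "moment": the same for the moment, N m; "width": opening from 0.0 (shut) to 1.0 (fully open).
Only numpy, scipy, OpenCV 4.12 (cv2) and the standard library are available. Lean on these libraries where they do the work, as an engineer would, in place of code of your own. Each camera call takes 0.05 s, during which the arm holds its last target.

## Working session

There is one attempt and no reset: what is moved stays moved. The work goes in short steps, Python scripts to look and compute and a tool call to move; the robot and the scene stay as the last step left them, time stands still between calls to the robot, and variables do not carry over. Pictures are saved under pics/ and viewed, and the job is handed in when it is done.

Besides the shell and the picture viewer there is one more tool, called after "Call:" as name(argument=value, ...) on one line, values as JSON. move_arm: Moves the arm, as the interface text tells. Shift numbers are shares of 0.25 m and turn numbers shares of 1.5 rad, none past 1 either way. Its arguments: {"type":"object","properties":{"moves":{"type":"array","items":{"type":"number"}}},"required":["moves"]}

```bash
mkdir -p pics; ls
python3 - <<'E'
from rig import state, imaging
import cv2
s=state(); print(s)
for n in ["scene","side","wrist"]:
    c=imaging.capture(n); cv2.imwrite(f"pics/{n}0.png",c["color"][:,:,::-1]); print(n,c["fx"],c["cx"],c["cy"],c["R"],c["t"])
E
```

```text
pics
{'time': 0.0, 'qpos': array([-3.69024209e-02,  2.64753542e-01,  1.60537879e+00, -1.84082969e-05,
        1.27370459e+00, -3.69245172e-02]), 'qd': array([ 0.00023813, -0.00151438, -0.00178055, -0.00125716, -0.00127028,
        0.00014699]), 'joint_torque': array([ 6.10465631e-04, -5.15121067e+01, -3.67308676e+01, -4.07824507e-05,
        1.31324201e-02,  1.46811578e-05]), 'tcp_pos': array([6.74289465e+02, 1.68183740e-02, 2.40959155e+02]), 'tcp_rot': array([ 0.70709661,  0.70711606, -0.00077009, -0.00081622]), 'contact_force': array([-0.19133285,  0.78776402,  0.34684422]), 'moment': array([-0.02242863,  0.00924467,  0.02674147]), 'width': 0.9970246957731478}
scene 458.0549238252002 326.48585800493396 245.49758474824674 [[ 0.37961425  0.92497742  0.01760106]
 [ 0.58545798 -0.22545616 -0.77872233]
 [-0.7163323   0.30591878 -0.62712178]] [-203.23975659 -240.69940186 1115.01203277]
side 557.8188305878932 324.80704958840346 243.68849753913804 [[ 0.97231162 -0.23340997 -0.01139779]
 [-0.14419786 -0.56087251 -0.81524782]
 [ 0.18389426  0.79431846 -0.57900007]] [-533.78074689  177.42630317  724.0243221 ]
wrist 393.89861164522637 315.3061118743537 237.1554123001971 [[ 9.99997561e-01  8.22384394e-04 -2.04998030e-03]
 [ 1.42232203e-03 -9.49823640e-01  3.12782721e-01]
 [-1.68989212e-03 -3.12784874e-01 -9.49822492e-01]] [-674.7554096   -40.69487659  379.28843314]
```

View pics/scene0.png

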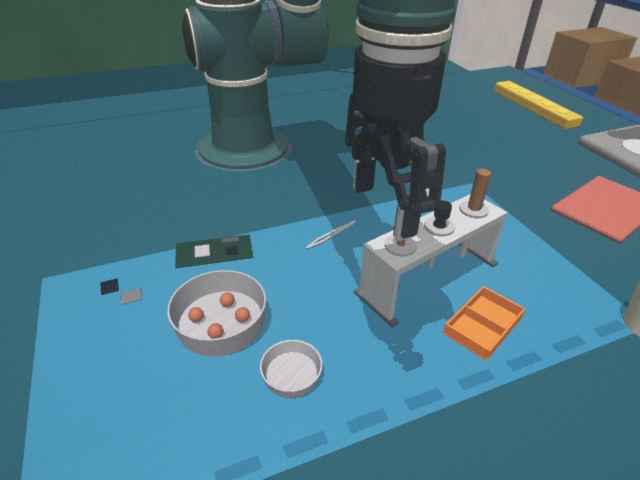

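View pics/side0.png

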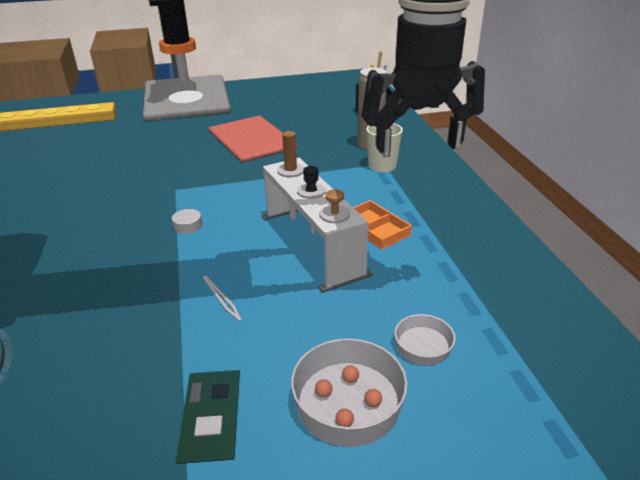

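View pics/wrist0.png

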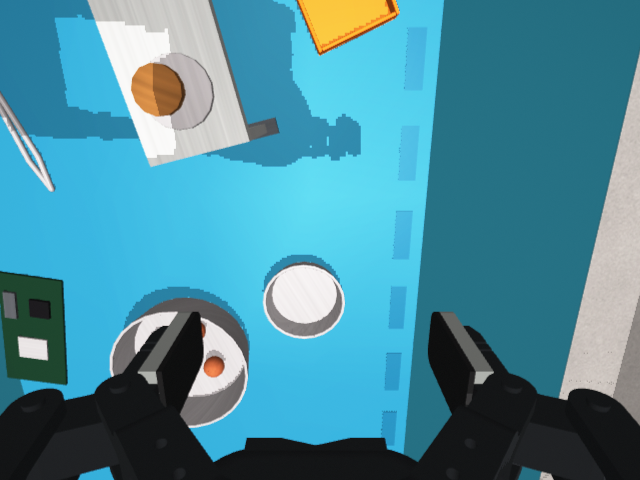

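The stirrer is in the rack's far-left hole: scene (479,190), side (290,150). The dish is at scene (218,310) and side (349,390). I'll enlarge these areas.

Run:
```python
import cv2, numpy as np
def crop(n,x,y,w,h,k): 
    i=cv2.imread(f"pics/{n}0.png")[y:y+h,x:x+w]; return cv2.resize(i,None,fx=k,fy=k,interpolation=cv2.INTER_CUBIC)
cv2.imwrite("pics/c1.png",np.hstack([crop("scene",440,160,80,80,5),crop("side",250,120,80,80,5)]))
cv2.imwrite("pics/c2.png",np.hstack([crop("scene",160,260,120,120,3),crop("side",285,330,130,120,3)]))
```

```text
(no output)
```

View pics/c1.png

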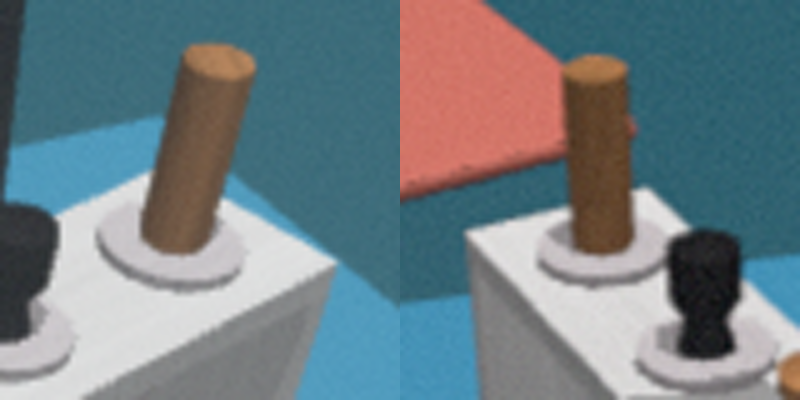

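View pics/c2.png

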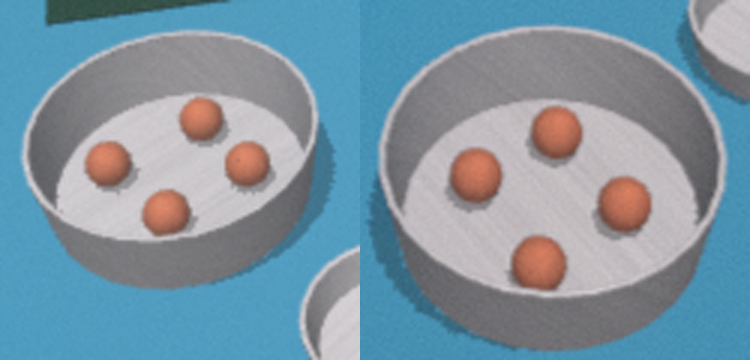

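```bash
cat > h.py <<'E'
import numpy as np, cv2
from scipy.optimize import least_squares
from rig import state, imaging
def proj(c,X):
    q=np.atleast_2d(X)@c["R"].T+c["t"]; return np.c_[c["fx"]*q[:,0]/q[:,2]+c["cx"],c["fy"]*q[:,1]/q[:,2]+c["cy"]]
def cap(n,f=None):
    c=imaging.capture(n)
    if f: cv2.imwrite("pics/"+f+".png",c["color"][:,:,::-1])
    return c
def atz(c,uv,z):
    d=c["R"].T@np.array([(uv[0]-c["cx"])/c["fx"],(uv[1]-c["cy"])/c["fy"],1]); o=-c["R"].T@c["t"]
    return o+d*(z-o[2])/d[2]
def circ(c,ext,z,r):  # ext = left,right,top,bottom px
    t=np.linspace(0,2*np.pi,721)
    def f(p):
        q=proj(c,np.c_[p[0]+r*np.cos(t),p[1]+r*np.sin(t),0*t+z]); return np.array([q[:,0].min(),q[:,0].max(),q[:,1].min(),q[:,1].max()])-ext
    s=atz(c,[(ext[0]+ext[1])/2,(ext[2]+ext[3])/2],z)[:2]
    o=least_squares(f,s); return o.x,o.fun
E
python3 - <<'E'
from h import *
s=cap("scene");d=cap("side")
print("stirrer",atz(s,[483.6,172.4],175),atz(d,[289.2,134.0],175))
print("flange",circ(s,np.array([97,245,194,287])/5+[440,440,160,160],108,23),circ(d,np.array([137,270,205,285])/5+[250,250,120,120],108,23))
print("dish",circ(s,np.array([22,319,31,241])/3+[160,160,260,260],42,69),circ(d,np.array([379-360,726-360,26,297])/3+[285,285,330,330],42,69))
for a in [(109,163),(202,119),(247,164),(166,213)]: print("bead s",atz(s,np.array(a)/3+[160,260],15))
for a in [(476,174),(557,131),(624,203),(539,264)]: print("bead d",atz(d,np.array([a[0]-360,a[1]])/3+[285,330],15))
print("driver/brush",atz(s,[440,226],110),atz(s,[402,243],110),atz(d,[311.5,190],110),atz(d,[335,213],110))
E
```

```text
stirrer [551.20214898 244.24446871 175.        ] [548.98071085 241.90538153 175.        ]
flange (array([547.78914575, 247.41280598]), array([-0.0214219 ,  0.01992285,  1.22463945, -1.11144655])) (array([549.31596284, 247.2233286 ]), array([-0.09235272,  0.09332542,  1.77347527, -1.64738598]))
dish (array([ 539.48643354, -169.5517759 ]), array([-0.21264875,  0.22244058, -0.5173639 ,  0.3290209 ])) (array([ 537.83561914, -171.32110571]), array([-0.52467846,  0.51842828, -0.48219094,  0.246682  ]))
bead s [ 525.04230274 -201.22441341   15.        ]
bead s [ 512.08029154 -152.68183163   15.        ]
bead s [ 550.04237994 -139.17918536   15.        ]
bead s [ 566.38501988 -182.01103145   15.        ]
bead d [ 510.80508458 -153.74326097   15.        ]
bead d [ 549.24875036 -139.71322572   15.        ]
bead d [ 565.22998773 -182.60831049   15.        ]
bead d [ 524.3028932  -202.78330715   15.        ]
driver/brush [571.82492957 167.158183   110.        ] [587.23111227  93.16939179 110.        ] [567.70207061 164.09441738 110.        ] [587.07439324  87.71145709 110.        ]
```

Call:
move_arm(moves=[1, 0.2, -0.1, 0, 0, 0, 0, 1, 0.4, -0.2, 0, 0, 0, 0, 1, 0.6, -0.3, 0, 0, 0, 0, 1, 0.8, -0.4, 0, 0, 0, 0, 1, 0.976, -0.502, 0, 0, 0, 0, 1, 0.976, -0.502, 0, 0, 0, 0, 1, 0.976, -0.502, 0, 0, 0, 0])

```text
time: 1.12
tcp_pos: [549.5, 243.9, 242.3]
tcp_rot: [0.707, 0.707, -0.0, 0.0]
contact_force: [0.4, 0.7, -0.2]
width: 1.0
```

Run:
```python
from h import *
s=state(); print(s["time"],s["tcp_pos"],s["tcp_rot"],s["contact_force"])
w=cap("wrist","w1"); print(proj(w,[549.5,244,175]),proj(w,[549.5,244,110]),proj(w,[538.7,-170.4,4]))
```

```text
1.125 [549.52602249 243.94408662 242.30593888] [ 7.06765450e-01  7.07447876e-01 -7.68588718e-05  3.08675882e-04] [ 0.36917082  0.71834997 -0.21791592]
[[313.55868892 263.97731956]] [[313.92095933 228.75354338]] [[305.53890175 513.46071198]]
```

View pics/w1.png

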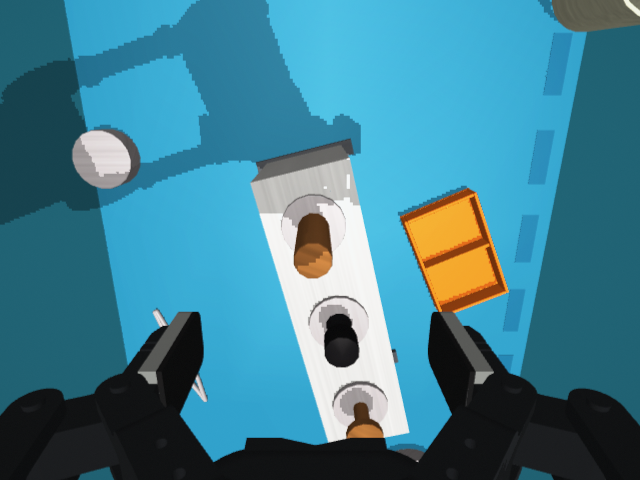

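Call:
move_arm(moves=[1, 0.006, 0, 0.15, 0, 0, 0, 1, 0.006, 0, 0.3, 0, 0, 0, 1, 0.006, 0, 0.4, 0, 0, 0, 1, 0.006, 0, 0.44, 0, 0, 0, 1, 0.006, 0, 0.44, 0, 0, 0, 0.5, 0.006, 0, 0.44, 0, 0, 0, 0.3, 0.006, 0, 0.44, 0, 0, 0, 0, 0.006, 0, 0.44, 0, 0, 0, 0, 0.006, 0, 0.44, 0, 0, 0, 0, 0.006, 0, 0.44, 0, 0, 0])

```text
time: 2.42
tcp_pos: [550.0, 245.8, 133.2]
tcp_rot: [0.707, 0.707, 0.001, 0.0]
contact_force: [-1.0, -0.2, 4.2]
width: 0.243
```

Run:
```python
from h import *
s=state(); print(s["time"],s["tcp_pos"],s["contact_force"],s["width"])
c=[cap("scene","s2")["color"],cap("side","d2")["color"]]
cv2.imwrite("pics/c3.png",np.hstack([cv2.resize(c[0][130:250,380:520],None,fx=2.8,fy=2.8),cv2.resize(c[1][80:200,230:370],None,fx=2.8,fy=2.8)])[:,:,::-1])
```

```text
2.425 [550.00180625 245.80330467 133.15100039] [-0.99301826 -0.19620536  4.2115439 ] 0.24286072335834719
```

View pics/c3.png

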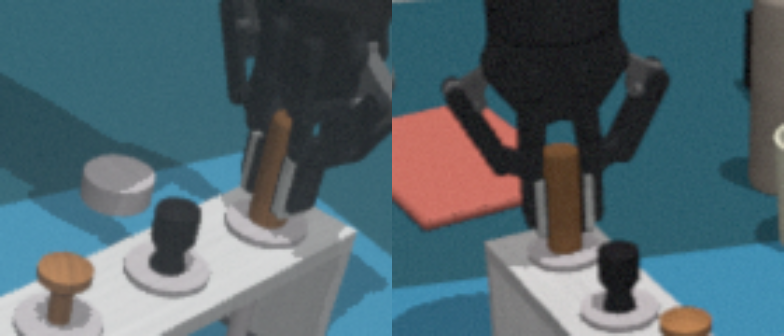

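The handle sits between the pads at opening 0.24, so it's gripped. Next I lift straight up.

Call:
move_arm(moves=[0, 0, 0, 0, 0, 0, 0, 0, 0, 0, -0.08, 0, 0, 0, 0, 0, 0, -0.2, 0, 0, 0, 0, 0, 0, -0.32, 0, 0, 0, 0, 0, 0, -0.44, 0, 0, 0, 0, 0, 0, -0.56, 0, 0, 0, 0, 0, 0, -0.66, 0, 0, 0, 0, 0, 0, -0.66, 0, 0, 0, 0, 0, 0, -0.66, 0, 0, 0])

```text
time: 3.65
tcp_pos: [548.9, 245.3, 296.3]
tcp_rot: [0.707, 0.707, -0.001, -0.0]
contact_force: [-1.2, 0.3, -1.1]
width: 0.246
```

Run:
```python
from h import *
s=state(); print(s["time"],s["tcp_pos"],s["contact_force"],s["width"])
a=cap("scene","s3");b=cap("side","d3")
p=s["tcp_pos"]
for c in(a,b): print(proj(c,[p+[0,0,8],p+[0,0,8-132.5]]))
c=[a["color"],b["color"]]
cv2.imwrite("pics/c4.png",np.hstack([cv2.resize(c[0][60:220,370:510],None,fx=2.8,fy=2.8),cv2.resize(c[1][20:180,230:370],None,fx=2.8,fy=2.8)])[:,:,::-1])
```

```text
3.65 [548.89180893 245.26970436 296.28333532] [-1.17688684  0.31152273 -1.12726583] 0.24624360031219092
[[505.88247925  85.56794766]
 [482.70101275 173.43505923]]
[[284.6018494   53.68061281]
 [288.86868687 134.99204937]]
```

View pics/c4.png

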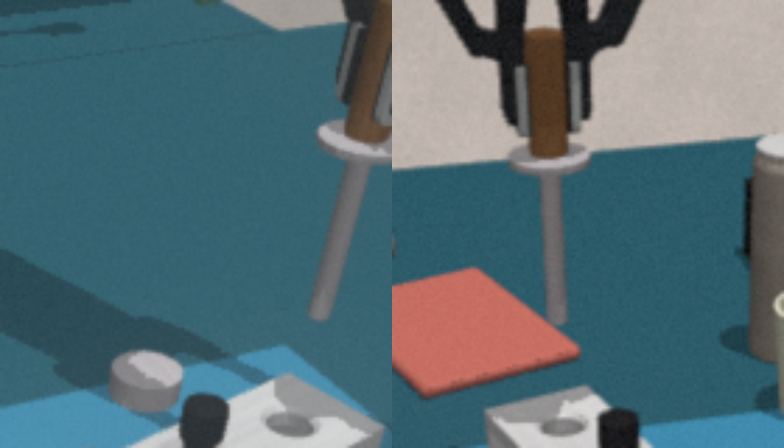

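Call:
move_arm(moves=[0, -0.1, 0, 0, 0, 0, 0, 0, -0.25, -0.01, 0, 0, 0, 0, 0, -0.4, -0.02, 0, 0, 0, 0, 0, -0.55, -0.03, 0, 0, 0, 0, 0, -0.7, -0.043, 0, 0, 0, 0, 0, -0.8, -0.043, 0, 0, 0, 0])

```text
time: 4.5
tcp_pos: [537.6, 43.9, 295.6]
tcp_rot: [0.707, 0.707, -0.001, -0.001]
contact_force: [-0.1, -0.6, 0.0]
width: 0.242
```

Call:
move_arm(moves=[0, -0.15, 0, 0, 0, 0, 0, 0, -0.3, 0, 0, 0, 0, 0, 0, -0.45, 0, 0, 0, 0, 0, 0, -0.6, 0, 0, 0, 0, 0, 0, -0.75, 0, 0, 0, 0, 0, 0, -0.864, 0, 0, 0, 0, 0, 0, -0.864, 0, 0.2, 0, 0, 0, 0, -0.864, 0, 0.35, 0, 0, 0, 0, -0.864, 0, 0.35, 0, 0, 0, 0, -0.864, 0, 0.35, 0, 0, 0])

```text
time: 5.75
tcp_pos: [539.2, -170.6, 210.5]
tcp_rot: [0.707, 0.707, 0.0, 0.0]
contact_force: [-0.5, 0.4, 0.2]
width: 0.244
```

Run:
```python
from h import *
s=state(); print(s["time"],s["tcp_pos"],s["tcp_rot"],s["contact_force"],s["width"])
a=cap("scene","s4");b=cap("side","d4")
print("hole",atz(a,[474.6,211.4],105),atz(b,[291.1,171.8],105))
p=s["tcp_pos"]
for c in(a,b): print(proj(c,[p+[0,0,-122.8],[538.7,-170.4,4]]))
c=[a["color"],b["color"]]
cv2.imwrite("pics/c5.png",np.hstack([cv2.resize(c[0][220:360,150:280],None,fx=3,fy=3),cv2.resize(c[1][310:450,285:415],None,fx=3,fy=3)])[:,:,::-1])
```

```text
5.75 [ 539.17627628 -170.56307689  210.4831502 ] [7.07057663e-01 7.07155851e-01 1.01961398e-04 2.28038872e-04] [-0.48122652  0.36657786  0.1834889 ] 0.24424142803187648
hole [552.7245709  245.49673106 105.        ] [548.94805235 242.42031333 105.        ]
[[212.42870446 278.75973184]
 [220.34860955 320.19334542]]
[[350.44898176 352.16395435]
 [349.00315944 399.99245376]]
```

View pics/c5.png

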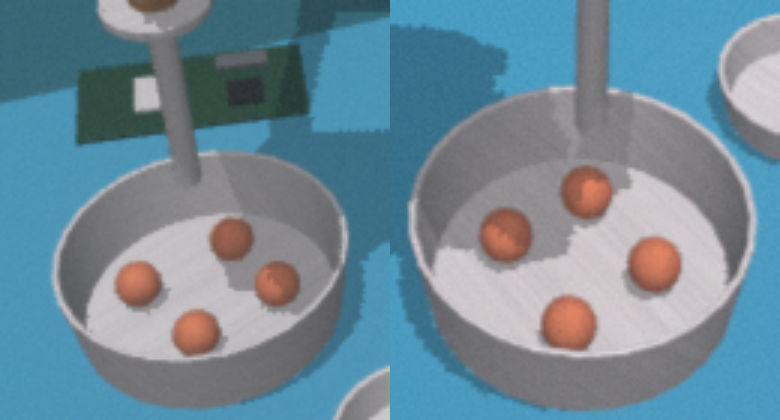

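Run:
```python
from h import *
p=state()["tcp_pos"];z=p[2]-122.8
a=cap("scene");b=cap("side")
A=np.array([150+189/3,220+180/3]);B=np.array([285+202/3,310+130.5/3])
print(p,z,atz(a,A,z),atz(b,B,z))
def f(X): return np.r_[proj(a,X)[0]-A,proj(b,X)[0]-B]
o=least_squares(f,[539,-170,88]);print(o.x,o.fun)
D1=circ(a,np.array([53,348,151,360])/3+[150,150,220,220],42,69);D2=circ(b,np.array([18,366,86,356])/3+[285,285,310,310],42,69);print(D1,D2)
```

```text
[ 540.15191182 -170.84465324  212.01587657] 89.21587657413191 [ 543.59799877 -170.47048964   89.21587657] [ 540.27815283 -174.4657315    89.21587657]
[ 540.97256285 -170.83554057   86.02988269] [-0.33700226  0.54740984 -0.32826478 -0.43258416]
(array([ 539.06339773, -169.45559204]), array([-0.51424783,  0.53616202, -0.70399856,  0.40267604])) (array([ 537.71403004, -171.02912922]), array([-0.33801315,  0.3333654 , -0.62318373,  0.38140417]))
```

Call:
move_arm(moves=[0, 0, -0.006, 0.1, 0, 0, 0, 0, 0, -0.006, 0.2, 0, 0, 0, 0, 0, -0.006, 0.28, 0, 0, 0, 0, 0, -0.006, 0.3, 0, 0, 0, 0, 0, -0.006, 0.3, 0, 0, 0])

```text
time: 6.58
tcp_pos: [537.8, -170.6, 135.6]
tcp_rot: [0.707, 0.707, 0.0, 0.0]
contact_force: [1.1, -0.2, -0.7]
width: 0.244
```

Run:
```python
from h import *
s=state(); print(s["time"],s["tcp_pos"],s["contact_force"],s["width"])
a=cap("scene","s5");b=cap("side","d5")
c=[a["color"],b["color"]]
cv2.imwrite("pics/c6.png",np.hstack([cv2.resize(c[0][250:370,150:280],None,fx=3,fy=3),cv2.resize(c[1][325:445,285:415],None,fx=3,fy=3)])[:,:,::-1])
```

```text
6.575 [ 537.76831238 -170.61764193  135.60152832] [ 1.06994312 -0.15846694 -0.7466686 ] 0.24443099112079436
```

View pics/c6.png

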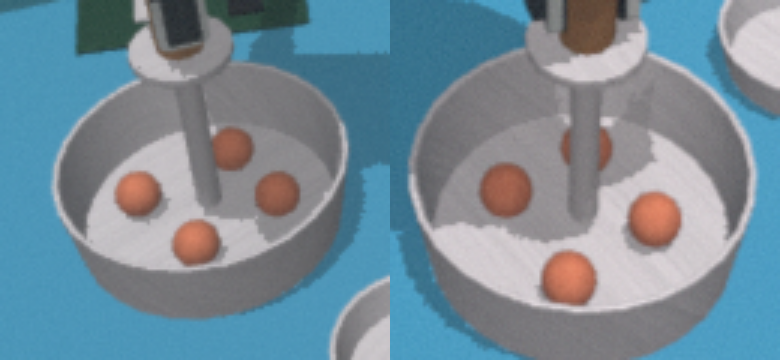

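The rod is centred in the dish: tip at crop (208,203) in the scene view and (582,217) in the side view, about on the floor centre. I'll lower it 5.5 mm more, move out between two beads, and start circling.

Call:
move_arm(moves=[0, 0, 0, 0.022, 0, 0, 0, 0, 0.035, 0.06, 0.022, 0, 0, 0, 0, 0.07, 0.121, 0.022, 0, 0, 0, 0, 0.036, 0.135, 0.022, 0, 0, 0, 0, 0, 0.14, 0.022, 0, 0, 0, 0, -0.036, 0.135, 0.022, 0, 0, 0, 0, -0.07, 0.121, 0.022, 0, 0, 0, 0, -0.099, 0.099, 0.022, 0, 0, 0, 0, -0.121, 0.07, 0.022, 0, 0, 0])

```text
time: 7.8
tcp_pos: [554.0, -201.4, 129.3]
tcp_rot: [0.707, 0.707, -0.0, -0.0]
contact_force: [0.3, -1.2, -0.6]
width: 0.238
```

Run:
```python
from h import *
s=state(); print(s["time"],s["tcp_pos"],s["contact_force"],s["moment"],s["width"])
a=cap("scene","s6");b=cap("side","d6")
c=[a["color"],b["color"]]
cv2.imwrite("pics/c7.png",np.hstack([cv2.resize(c[0][250:370,150:280],None,fx=3,fy=3),cv2.resize(c[1][325:445,285:415],None,fx=3,fy=3)])[:,:,::-1])
```

```text
7.8 [ 554.02040719 -201.40241612  129.26779805] [ 0.29973012 -1.24033447 -0.64828266] [ 0.01862005  0.03944521 -0.00428375] 0.23822185805077944
```

View pics/c7.png

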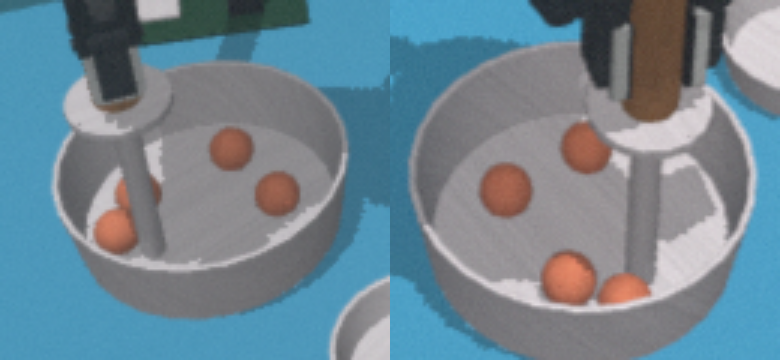

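Call:
move_arm(moves=[0, -0.014, -0.034, 0, 0, 0, 0, 0, -0.019, -0.07, 0, 0, 0, 0, 0, -0.014, -0.106, 0, 0, 0, 0, 0, 0, -0.14, 0, 0, 0, 0, 0, 0.022, -0.169, 0, 0, 0, 0, 0, 0.051, -0.191, 0, 0, 0, 0, 0, 0.085, -0.205, 0, 0, 0, 0, 0, 0.121, -0.21, 0, 0, 0, 0, 0, 0.157, -0.205, 0, 0, 0, 0, 0, 0.191, -0.191, 0, 0, 0, 0])

```text
time: 9.15
tcp_pos: [506.9, -152.3, 129.1]
tcp_rot: [0.707, 0.707, -0.0, -0.0]
contact_force: [-0.3, 0.0, -0.1]
width: 0.244
```

Run:
```python
from h import *
s=state(); print(s["time"],s["tcp_pos"],s["contact_force"],s["moment"],s["width"])
a=cap("scene","s7");b=cap("side","d7")
c=[a["color"],b["color"]]
cv2.imwrite("pics/c8.png",np.hstack([cv2.resize(c[0][250:370,150:280],None,fx=3,fy=3),cv2.resize(c[1][325:445,285:415],None,fx=3,fy=3)])[:,:,::-1])
```

```text
9.15 [ 506.94469993 -152.32564746  129.11484435] [-0.33866562  0.02099742 -0.09119882] [-0.00490797  0.02182138 -0.04184967] 0.2437479182838312
```

View pics/c8.png

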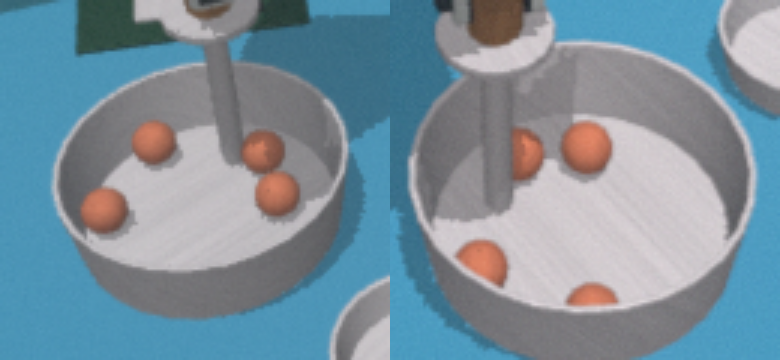

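Call:
move_arm(moves=[0, 0.029, 0.022, 0, 0, 0, 0, 0, 0.051, 0.051, 0, 0, 0, 0, 0, 0.065, 0.085, 0, 0, 0, 0, 0, 0.07, 0.121, 0, 0, 0, 0, 0, 0.065, 0.157, 0, 0, 0, 0, 0, 0.051, 0.191, 0, 0, 0, 0, 0, 0.029, 0.22, 0, 0, 0, 0, 0, 0, 0.242, 0, 0, 0, 0, 0, -0.034, 0.256, 0, 0, 0, 0, 0, -0.07, 0.261, 0, 0, 0, 0])

```text
time: 10.5
tcp_pos: [572.7, -171.3, 129.3]
tcp_rot: [0.707, 0.707, 0.0, 0.0]
contact_force: [-0.1, 0.7, -1.6]
width: 0.243
```

Call:
move_arm(moves=[0, -0.036, -0.005, 0, 0, 0, 0, 0, -0.07, -0.019, 0, 0, 0, 0, 0, -0.099, -0.041, 0, 0, 0, 0, 0, -0.121, -0.07, 0, 0, 0, 0, 0, -0.135, -0.104, 0, 0, 0, 0, 0, -0.14, -0.14, 0, 0, 0, 0, 0, -0.135, -0.176, 0, 0, 0, 0, 0, -0.121, -0.21, 0, 0, 0, 0, 0, -0.099, -0.239, 0, 0, 0, 0, 0, -0.07, -0.261, 0, 0, 0, 0])

```text
time: 11.75
tcp_pos: [506.8, -187.6, 129.4]
tcp_rot: [0.707, 0.707, 0.0, 0.0]
contact_force: [2.6, 2.1, -1.1]
width: 0.239
```

Run:
```python
from h import *
s=state(); print(s["time"],s["tcp_pos"],s["contact_force"],s["moment"],s["width"])
a=cap("scene","s8");b=cap("side","d8")
c=[a["color"],b["color"]]
cv2.imwrite("pics/c9.png",np.hstack([cv2.resize(c[0][250:370,150:280],None,fx=3,fy=3),cv2.resize(c[1][325:445,285:415],None,fx=3,fy=3)])[:,:,::-1])
```

```text
11.75 [ 506.78340812 -187.61467503  129.39869311] [ 2.59917151  2.13765305 -1.1144759 ] [ 0.13423752 -0.72788919  0.02037775] 0.23939846024487973
```

View pics/c9.png

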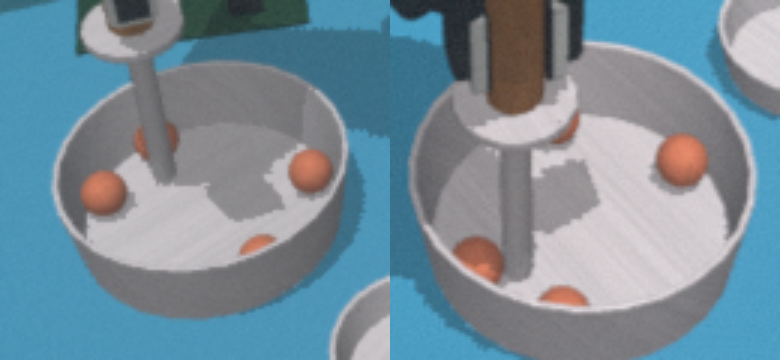

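Call:
move_arm(moves=[0, 0.034, -0.014, 0, 0, 0, 0, 0, 0.07, -0.019, 0, 0, 0, 0, 0, 0.106, -0.014, 0, 0, 0, 0, 0, 0.14, 0, 0, 0, 0, 0, 0, 0.169, 0.022, 0, 0, 0, 0, 0, 0.191, 0.051, 0, 0, 0, 0, 0, 0.205, 0.085, 0, 0, 0, 0, 0, 0.21, 0.121, 0, 0, 0, 0, 0, 0.205, 0.157, 0, 0, 0, 0, 0, 0.191, 0.191, 0, 0, 0, 0])

```text
time: 13.1
tcp_pos: [555.5, -140.3, 129.2]
tcp_rot: [0.707, 0.707, 0.0, -0.0]
contact_force: [-0.1, -0.3, -1.4]
width: 0.243
```

Call:
move_arm(moves=[0, -0.022, 0.029, 0, 0, 0, 0, 0, -0.051, 0.051, 0, 0, 0, 0, 0, -0.085, 0.065, 0, 0, 0, 0, 0, -0.121, 0.07, 0, 0, 0, 0, 0, -0.157, 0.065, 0, 0, 0, 0, 0, -0.191, 0.051, 0, 0, 0, 0, 0, -0.22, 0.029, 0, 0, 0, 0, 0, -0.242, 0, 0, 0, 0, 0, 0, -0.256, -0.034, 0, 0, 0, 0, 0, -0.261, -0.07, 0, 0, 0, 0])

```text
time: 14.35
tcp_pos: [536.5, -205.6, 129.3]
tcp_rot: [0.707, 0.707, -0.0, -0.0]
contact_force: [0.2, -0.2, -0.7]
width: 0.244
```

Run:
```python
from h import *
s=state(); print(s["time"],s["tcp_pos"],s["contact_force"],s["moment"],s["width"])
a=cap("scene","s9");b=cap("side","d9")
c=[a["color"],b["color"]]
cv2.imwrite("pics/c10.png",np.hstack([cv2.resize(c[0][250:370,150:280],None,fx=3,fy=3),cv2.resize(c[1][325:445,285:415],None,fx=3,fy=3)])[:,:,::-1])
```

```text
14.35 [ 536.47218472 -205.62098048  129.27999927] [ 0.23558615 -0.20767917 -0.68334561] [-0.03709871  0.02098287  0.01522346] 0.2440894570662392
```

View pics/c10.png

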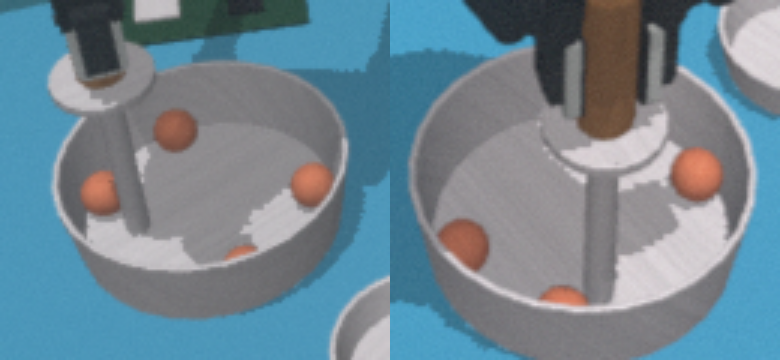

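About 2.3 circles are done, the beads are well moved, and all four are inside. I'll go back to the free middle and lift out.

Call:
move_arm(moves=[0, 0.05, 0, 0, 0, 0, 0, 0, 0.1, 0, 0, 0, 0, 0, 0, 0.14, 0, 0, 0, 0, 0, 0, 0.14, 0, -0.05, 0, 0, 0, 0, 0.14, 0, -0.15, 0, 0, 0, 0, 0.14, 0, -0.3, 0, 0, 0, 0, 0.14, 0, -0.45, 0, 0, 0, 0, 0.14, 0, -0.6, 0, 0, 0, 0, 0.14, 0, -0.672, 0, 0, 0, 0, 0.14, 0, -0.672, 0, 0, 0])

```text
time: 15.7
tcp_pos: [538.1, -170.9, 299.2]
tcp_rot: [0.707, 0.707, 0.001, 0.002]
contact_force: [-0.1, 0.1, -1.4]
width: 0.239
```

Run:
```python
from h import *
s=state(); print(s["time"],s["tcp_pos"],s["tcp_rot"],s["contact_force"],s["width"])
a=cap("scene","s10");b=cap("side","d10")
c=[a["color"],b["color"]]
cv2.imwrite("pics/c11.png",np.hstack([cv2.resize(c[0][130:370,150:310],None,fx=2.4,fy=2.4),cv2.resize(c[1][205:445,275:435],None,fx=2.4,fy=2.4)])[:,:,::-1])
cv2.imwrite("pics/c12.png",np.hstack([cv2.resize(c[0][170:270,430:530],None,fx=4,fy=4),cv2.resize(c[1][130:230,245:345],None,fx=4,fy=4)])[:,:,::-1])
```

```text
15.7 [ 538.14135731 -170.89783968  299.1590616 ] [0.7071123  0.70709888 0.00072432 0.00168878] [-0.10513686  0.09258731 -1.41157174] 0.23911861978709167
```

View pics/c11.png

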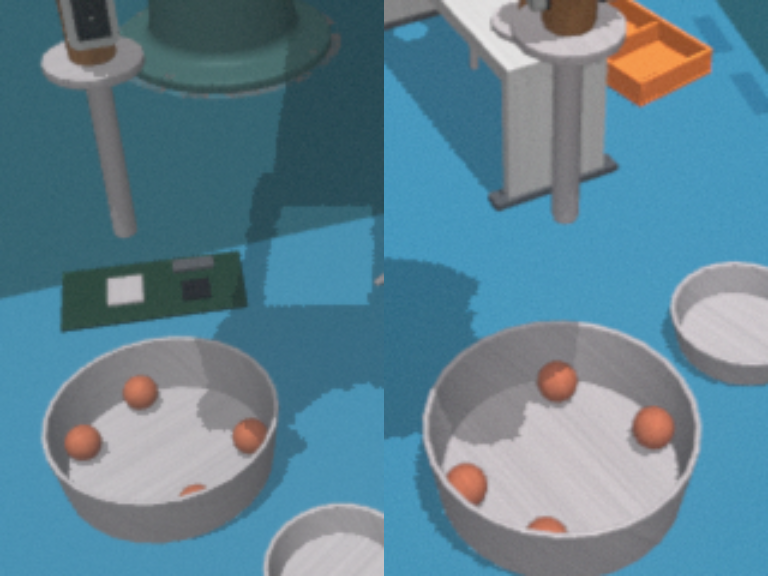

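View pics/c12.png

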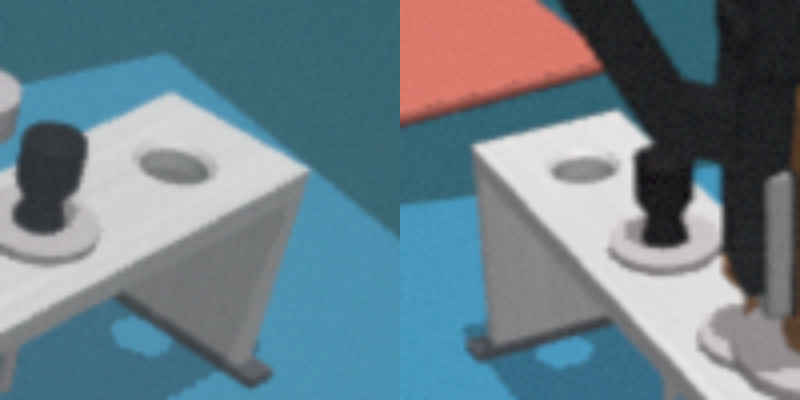

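All four beads are still in the dish, and the empty hole shows at scene (473.5,211.5) and side (291,172). Now back over the rack.

Call:
move_arm(moves=[0, 0.1, 0, 0, 0, 0, 0, 0, 0.25, 0, 0, 0, 0, 0, 0, 0.4, 0, 0, 0, 0, 0, 0, 0.55, 0, 0, 0, 0, 0, 0, 0.7, 0, 0, 0, 0, 0, 0, 0.8, 0, 0, 0, 0, 0])

```text
time: 16.55
tcp_pos: [535.9, 31.1, 294.5]
tcp_rot: [0.707, 0.707, -0.001, -0.002]
contact_force: [-0.4, 0.0, -1.1]
width: 0.244
```

Call:
move_arm(moves=[0, 0.15, 0.01, 0, 0, 0, 0, 0, 0.3, 0.02, 0, 0, 0, 0, 0, 0.45, 0.03, 0, 0, 0, 0, 0, 0.6, 0.04, 0, 0, 0, 0, 0, 0.75, 0.049, 0, 0, 0, 0, 0, 0.84, 0.049, 0, 0, 0, 0, 0, 0.864, 0.049, 0, 0, 0, 0, 0, 0.864, 0.049, 0.1, 0, 0, 0, 0, 0.864, 0.049, 0.2, 0, 0, 0, 0, 0.864, 0.049, 0.2, 0, 0, 0])

```text
time: 17.8
tcp_pos: [547.7, 243.7, 244.2]
tcp_rot: [0.707, 0.707, -0.003, -0.001]
contact_force: [-0.3, 0.4, -1.0]
width: 0.244
```

Run:
```python
from h import *
s=state(); print(s["time"],s["tcp_pos"],s["tcp_rot"],s["contact_force"],s["width"])
a=cap("scene","s11");b=cap("side","d11")
c=[a["color"],b["color"]]
cv2.imwrite("pics/c13.png",np.hstack([cv2.resize(c[0][130:250,430:530],None,fx=4,fy=4),cv2.resize(c[1][90:210,245:345],None,fx=4,fy=4)])[:,:,::-1])
```

```text
17.8 [547.73265329 243.67323628 244.21015396] [ 0.70743418  0.70677221 -0.00299398 -0.00097769] [-0.33966843  0.3784714  -0.98417626] 0.24425792030069138
```

View pics/c13.png

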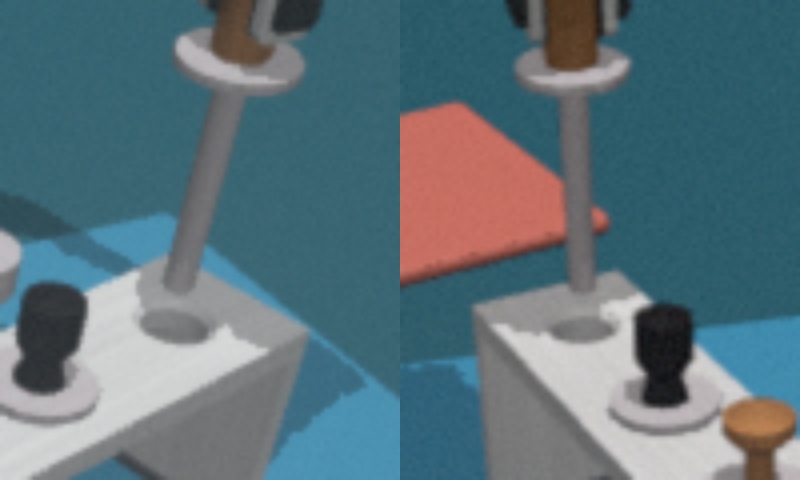

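Call:
move_arm(moves=[0, 0, 0, 0, 0, 0, 0, 0, 0, 0, 0.06, 0, 0, 0, 0, 0, 0, 0.12, 0, 0, 0, 0, 0, 0, 0.2, 0, 0, 0, 0, 0, 0, 0.28, 0, 0, 0, 0, 0, 0, 0.36, 0, 0, 0, 0, 0, 0, 0.42, 0, 0, 0, 0, 0, 0, 0.45, 0, 0, 0, 0, 0, 0, 0.458, 0, 0, 0, 0, 0, 0, 0.458, 0, 0, 0])

```text
time: 19.15
tcp_pos: [550.1, 245.7, 133.3]
tcp_rot: [0.707, 0.707, 0.001, 0.0]
contact_force: [-0.3, 0.2, -0.4]
width: 0.243
```

Run:
```python
from h import *
s=state(); print(s["time"],s["tcp_pos"],s["tcp_rot"],s["contact_force"],s["moment"],s["width"])
a=cap("scene","s12");b=cap("side","d12")
c=[a["color"],b["color"]]
cv2.imwrite("pics/c14.png",np.hstack([cv2.resize(c[0][130:250,430:530],None,fx=4,fy=4),cv2.resize(c[1][90:210,245:345],None,fx=4,fy=4)])[:,:,::-1])
```

```text
19.15 [550.05171711 245.72552002 133.31150072] [7.07105456e-01 7.07107734e-01 6.69674600e-04 2.78929345e-04] [-0.31255247  0.15934235 -0.42895516] [-0.01288528  0.03284783  0.00505225] 0.24307968184462966
```

View pics/c14.png

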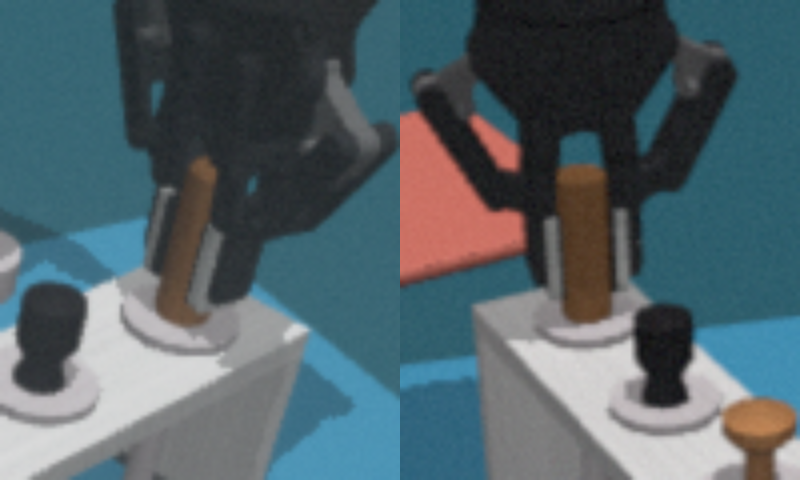

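The stirrer is seated in its hole, with the flange at the plate and almost no force. Release slowly, then rise.

Call:
move_arm(moves=[0.3, 0, 0, 0.002, 0, 0, 0, 0.35, 0, 0, 0.002, 0, 0, 0, 0.5, 0, 0, 0.002, 0, 0, 0, 0.75, 0, 0, 0.002, 0, 0, 0, 1, 0, 0, 0.002, 0, 0, 0, 1, 0, 0, 0.002, 0, 0, 0, 1, 0, 0, 0.002, 0, 0, 0, 1, 0, 0, 0.002, 0, 0, 0])

```text
time: 20.25
tcp_pos: [549.5, 245.5, 132.3]
tcp_rot: [0.707, 0.707, -0.0, -0.0]
contact_force: [0.2, -0.8, -0.3]
width: 0.998
```

Call:
move_arm(moves=[1, 0, 0, -0.05, 0, 0, 0, 1, 0, 0, -0.15, 0, 0, 0, 1, 0, 0, -0.3, 0, 0, 0, 1, 0, 0, -0.45, 0, 0, 0, 1, 0, 0, -0.6, 0, 0, 0, 1, 0, 0, -0.6, 0, 0, 0, 1, 0, 0, -0.6, 0, 0, 0])

```text
time: 21.12
tcp_pos: [549.3, 245.4, 282.3]
tcp_rot: [0.707, 0.707, 0.0, 0.0]
contact_force: [0.5, -1.4, 0.5]
width: 1.0
```

Run:
```python
from h import *
s=state(); print(s["time"],s["tcp_pos"],s["contact_force"],s["width"])
a=cap("scene","s13");b=cap("side","d13")
c=[a["color"],b["color"]]
cv2.imwrite("pics/c15.png",np.vstack([np.hstack([cv2.resize(c[0][130:250,430:570],None,fx=2.5,fy=2.5),cv2.resize(c[1][90:210,245:385],None,fx=2.5,fy=2.5)]),np.hstack([cv2.resize(c[0][250:370,150:290],None,fx=2.5,fy=2.5),cv2.resize(c[1][325:445,285:425],None,fx=2.5,fy=2.5)])])[:,:,::-1])
```

```text
21.125 [549.30032116 245.40050043 282.34213286] [ 0.45463728 -1.42054784  0.47734636] 0.9997424816310505
```

View pics/c15.png

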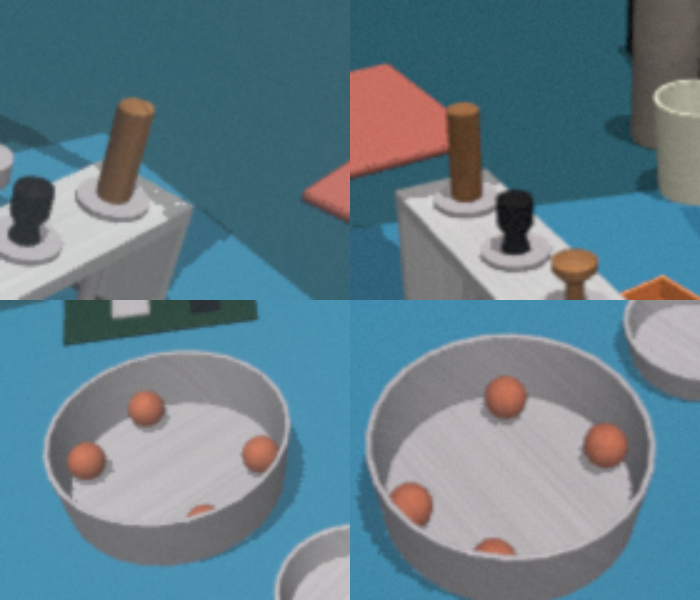

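The stirrer hangs upright in its own hole, the gripper is clear of it, and all four beads are in the dish. Handing in.

```bash
python3 -c "
from rig import order
print(order.finish_job())"
```

```text
the job is handed in; nothing more can be done
None
```

I stirred the beads, hung the stirrer back in its own rack hole, let go, and handed the job in at about 21 s of the 72 s allowed.

- **Stirring:** I made about 2.3 circles at a 35 mm radius, just over half-way to the wall. The rod tip was about 3 mm above the dish floor, worked out from the measured heights rather than seen directly.
- **Forces:** the readings at the end of each move were never above about 4 N; forces within a move were not logged.
- **Last pictures:** the stirrer stood upright in the rack with its flange flat on the plate, and the open gripper was well above it. All four beads were inside the dish and clearly moved from their start places, now resting near the wall.
- **Disagreements:** the two cameras differed by 2 to 4 mm on some positions, within the clearances. No check failed.

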